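Find the rattling check-weight case and show it to the scanner

ROBOT

A 7-joint arm with a two-finger parallel gripper is mounted at the origin on the work surface. World frame = base frame: x ahead of the robot, y to its left, z up, the work surface at z = 0. Lengths are in m, angles in rad, forces in N, time in s.
With the tool pointing down it reaches from about 0.425 to 1.025 m from the base axis. Payload 3.6 kg.
Tool frame: the origin (TCP) lies on the centre line of the jaws, within the pads' length; the fingertips stand arm.tip_extent ahead of it and the grasp point (between the pads) lies 8 mm behind it (arm.tip_extent is the distance from the TCP to the fingertips, in m); z points along the fingers, y is the direction in which the jaws open and shut (so a half turn about z gives the same grasp; the last joint's range is limited). The gripper opens to 85 mm and grips with 20 to 120 N. Pads are 22 mm wide; open, the fingers measure 114 mm over their backs; the gripper's body (76 mm by 85 mm) begins 54 mm behind the grasp point. The pads swing forward as they close: fully open they stand 13 mm farther back than shut.
Start: joints at [1.133, 0.591, 0.048, 1.609, -0.033, 0.943, -0.034], TCP at [0.245, -0.682, 0.219] pointing down, gripper open.
Joint ranges: [-2.69, 2.69], [-0.47, 2.24], [-1.27, 1.36], [0.19, 2.51], [-1.53, 4.68], [0.08, 2.07], [-3.09, 3.09]. Speed limits (rad/s): [2.57, 2.57, 3.14, 3.14, 3.14, 3.14, 3.14].

INTERFACE

Orientations are given as [roll, pitch, yaw] about the fixed x, y, z axes, in that order (R = Rz(yaw) Ry(pitch) Rx(roll)).
In Python, from station import monitor, imaging, arm gives the robot as it stands.
- The arm moves only by the tool move_arm, never from a script. Its argument "moves" is text: rows parted by semicolons, each of 5 numbers parted by spaces: the shift along the tool's x, y, z in cm, then the turn about the tool's z in degrees, then the finger opening in cm, from 0 to 8.54. In form: x y z yaw gripper; .... A call has exactly 8 rows; each row is the pose to reach, as a shift and turn from the pose commanded when the call began, along the tool's axes at that moment; what a row does not reach only later rows make up. A row lasts 1/12 s, in which the tool goes at most 41.7 mm and 7.16 degrees, less where a joint would pass 70% of its speed; a pose out of reach is approached as far as the arm can. A call with a gripper value outside its range is refused whole. The fingers move at their own pace and stop on an object; "grip_force" is the grip in N (left out, the last holds). Time passes only in rows, so rows that repeat a pose let the fingers close, or fill a call up. It gives the time, the measured TCP pose, the force and the opening at its end, in the units of the state.
- monitor.get_state(): the state, without advancing time (a new reading comes with each control period).
- imaging.read_camera(name): name is "scene" or "top" or "wrist"; returns (picture, depth): 400x640x3 uint8, blue, green, red; 400x640 float32, m along the optical axis (not along the pixel's ray), 0 where there is no reading.
- imaging.get_calibration(name): a dict with "mtx" (3x3 intrinsics, pixels), "R" (3x3) and "t" (3): a world point X has camera coordinates R X + t; the wrist camera has in their place "hand_eye" (4x4, takes a point from camera to tool coordinates, whose origin is the TCP and whose axes are the flange's). Camera axes: x right, y down, z forward; pixel columns grow to the right and rows downward; lengths in m; the calibration is good to about 2 mm. A picture is of the moment at which its call begins: read the wrist's pose just before it. get_calibration takes no time and is no camera call.
- arm.finish_job(): hands the job in, once; it reports no verdict.
The state is a dict: "clock": time; "joints": joint angles; "qd": joint speeds; "joint_efforts": joint torques, N m; "ee_pos": TCP position; "eef_rot": TCP orientation; "ft_force": force on the tool from outside, world axes, zero at the start; "wrist_torque": the same for the moment, N m; "width": finger opening in m.
Only numpy, scipy, OpenCV 4.12 (cv2) and the standard library are available. Lean on these libraries where they do the work, as an engineer would, in place of code of your own. Each camera call takes 0.05 s, during which the arm holds its last target. There are 200 camera calls.

TASK

In one of the three sealed check-weight cases the 200 g weight has come out of its nest: lift and shake the cases one at a time, gripping them gently because their thin walls crack, to find the one that rattles. Set those that stay silent back down softly and upright where they stood, and leave the other things on the bench alone. Finish holding the rattling case still and level in the air in front of the code scanner, its bar-code label squarely facing the scanner's window about 8 cm away; do not put it down or let go.

Things in the scene. Friction and masses are not known exactly. Their poses are not given: they have to be found in the camera images.
- case_1: sealed blue case, grey lid, 64 x 64 x 60 mm tall, 0.28 to 0.37 kg; any of the three may be the loose one. Origin: centre of the underside, z up, +x to the white label's face (red seal behind). Grip across the bare +y and -y faces: 25 N per finger holds it even when shaken, over 45 N cracks it. A loose weight (200 g, 28 mm thick) slides 30 mm wall to wall from about 0.2 rad of tilt or 2 m/s2
- case_2: sealed blue case, grey lid, 64 x 64 x 60 mm tall, 0.28 to 0.37 kg; any of the three may be the loose one. Origin: centre of the underside, z up, +x to the white label's face (red seal behind). Grip across the bare +y and -y faces: 25 N per finger holds it even when shaken, over 45 N cracks it. A loose weight (200 g, 28 mm thick) slides 30 mm wall to wall from about 0.2 rad of tilt or 2 m/s2
- case_3: sealed blue case, grey lid, 64 x 64 x 60 mm tall, 0.28 to 0.37 kg; any of the three may be the loose one. Origin: centre of the underside, z up, +x to the white label's face (red seal behind). Grip across the bare +y and -y faces: 25 N per finger holds it even when shaken, over 45 N cracks it. A loose weight (200 g, 28 mm thick) slides 30 mm wall to wall from about 0.2 rad of tilt or 2 m/s2
- case_1_label (a point): centre of the bar-code label on case_1: on its +x face, 32 mm from the case's axis and 21 mm above its underside; axes as the case, +x points out of the label
- case_2_label (a point): centre of the bar-code label on case_2: on its +x face, 32 mm from the case's axis and 21 mm above its underside; axes as the case, +x points out of the label
- case_3_label (a point): centre of the bar-code label on case_3: on its +x face, 32 mm from the case's axis and 21 mm above its underside; axes as the case, +x points out of the label
- scanner: hands-free code scanner standing on the bench, 100 x 86 mm foot, white head, 193 mm tall; fixed, but it stands elsewhere in each run. Origin: centre of the underside; its front with the dark red window looks along its own -x, towards the robot's side; z up
- scanner_window (a point): centre of the scanner's window, 137 mm above the bench and 31 mm in front (-x) of the scanner's axis; axes as the scanner, so the window looks along -x of this frame. The label is read when it faces the window from 30 to 130 mm away, 80 mm being best
- buffer_pink: small closed bottle with pink contents and white cap, 36 mm diameter, 78 mm tall; leave alone. Origin: centre of the underside
- buffer_green: small closed bottle with green contents and white cap, 36 mm diameter, 78 mm tall; leave alone. Origin: centre of the underside
- beaker: empty clear plastic beaker, 52 mm diameter, 65 mm tall; leave alone. Origin: centre of the underside
- milk_1: cream-coloured sample bottle with orange cap, 72 mm diameter, 215 mm tall; leave alone. Origin: centre of the underside
- milk_2: cream-coloured sample bottle with blue cap, 72 mm diameter, 215 mm tall; leave alone. Origin: centre of the underside
- marker: white marker pen with green cap lying on the bench, 130 mm long, 17 mm high; leave alone. Origin: at bench height under its middle, x along it
Not all that is in view belongs to the job. What is shaped like the case_1 but orange is not meant.

How it is judged:
By the outcome, as a careful person would: the job done as asked, in the order asked, and still so for the second after the job is handed in, while the arm keeps its last pose, push and grip.
It also fails if it takes over 70 s, if anything falls off the work surface, if the arm or the gripper's body presses on something with over 40 N, if the wrist force passes 120 N, or if a joint passes its speed limit or range.

## Working session

There is one attempt and no reset: what is moved stays moved. The work goes in short steps, Python scripts to look and compute and a tool call to move; the robot and the scene stay as the last step left them, time stands still between calls to the robot, and variables do not carry over. Pictures are saved under pics/ and viewed, about 8 in all and at most 12, crops included, and the job is handed in when it is done.

Besides the shell and the picture viewer there is one more tool, called after "Emit:" as name(argument=value, ...) on one line, values as JSON. move_arm: Moves the arm, as the interface text tells. Its arguments: {"type":"object","properties":{"moves":{"type":"string"},"grip_force":{"type":"number"}},"required":["moves"]}

```bash
ls; mkdir -p pics
python3 - <<'E'
from station import monitor, imaging, arm
import cv2,numpy as np
print(monitor.get_state()); print(arm.tip_extent)
for n in ("scene","top"):
    p,d=imaging.read_camera(n); cv2.imwrite(f"pics/{n}0.png",p); np.savez(f"pics/{n}0.npz",p=p,d=d)
    c=imaging.get_calibration(n); print(n,{k:np.round(v,4).tolist() for k,v in c.items() if hasattr(v,'__len__') and not isinstance(v,str)})
print(imaging.get_calibration("wrist"))
E
```

```text
pics
{'clock': 0.0, 'joints': array([ 1.13251417,  0.59209689,  0.04829441,  1.60989845, -0.03326629,
        0.94268685, -0.03367306]), 'qd': array([-0.00018704,  0.00166972,  0.00085191,  0.00057374, -0.00072321,
        0.00030504, -0.00062649]), 'joint_efforts': array([ 1.97726367e-04, -5.48691952e+01,  1.54624198e+00, -1.98121297e+01,
        9.35975084e-03,  8.53687059e-03, -1.13533605e-05]), 'ee_pos': array([ 0.24473948, -0.68149362,  0.21742837]), 'eef_rot': array([-3.13931212e+00,  1.52245519e-04,  3.44912106e-01]), 'ft_force': array([ 0.98487963, -0.10311456, -0.17467341]), 'wrist_torque': array([-0.02138592,  0.00460606,  0.05883837]), 'width': 0.08530928949154819}
0.011
scene {'mtx': [[374.6262, 0.0, 325.9798], [0.0, 374.6262, 202.4791], [0.0, 0.0, 1.0]], 'R': [[0.4858, 0.874, -0.0049], [0.6656, -0.3736, -0.6461], [-0.5665, 0.3106, -0.7632]], 't': [-0.319, -0.3366, 1.3374]}
top {'mtx': [[419.3096, 0.0, 313.8225], [0.0, 419.3096, 193.3826], [0.0, 0.0, 1.0]], 'R': [[0.0089, -1.0, 0.0006], [-0.9872, -0.0089, -0.1594], [0.1594, 0.0008, -0.9872]], 't': [0.0419, 0.5971, 1.2014]}
{'mtx': array([[352.6587467 ,   0.        , 320.86801788],
       [  0.        , 352.6587467 , 203.22101316],
       [  0.        ,   0.        ,   1.        ]]), 'hand_eye': array([[ 3.81988705e-04, -9.58183131e-01, -2.86155450e-01,
         7.16308787e-02],
       [ 9.99999919e-01,  4.02062096e-04, -1.13939578e-05,
         3.70290731e-04],
       [ 1.25969758e-04, -2.86155422e-01,  9.58183207e-01,
        -1.54533656e-01],
       [ 0.00000000e+00,  0.00000000e+00,  0.00000000e+00,
         1.00000000e+00]])}
```

View pics/scene0.png

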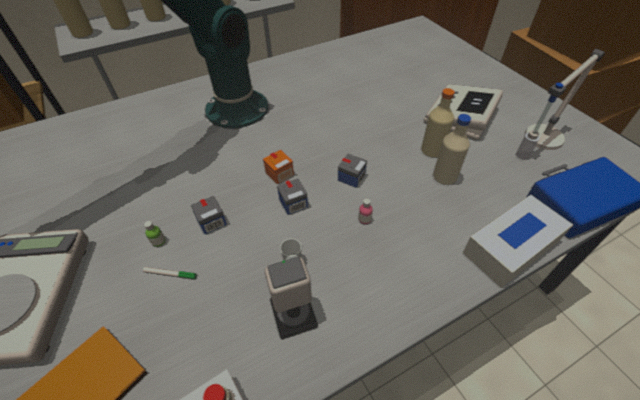

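View pics/top0.png

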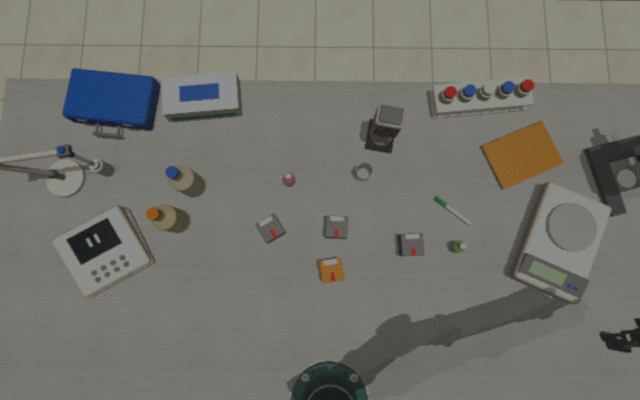

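The scene shows three grey-lidded blue cases, at about (270,228), (336,227) and (411,245) in the top view. The orange one, not ours, is at (331,270). The scanner is at (384,125), the beaker at (363,172), and the bottles at (289,179) and (459,246). Red seals point toward the robot, so the labels face away from it.

```bash
cat > h.py <<'E'
import numpy as np, cv2
from station import monitor, imaging, arm
from scipy.spatial.transform import Rotation as Ro
def pts(name,d):
    c=imaging.get_calibration(name); K=c["mtx"]
    v,u=np.mgrid[:400,:640]; X=np.stack([(u-K[0,2])/K[0,0]*d,(v-K[1,2])/K[1,1]*d,d],-1)
    if "R" in c: W=(X-c["t"])@c["R"]
    else:
        s=monitor.get_state(); H=c["hand_eye"]
        W=Ro.from_euler("xyz",s["eef_rot"]).apply((X.reshape(-1,3)@H[:3,:3].T+H[:3,3])).reshape(X.shape)+s["ee_pos"]
    W[d==0]=np.nan
    return W
E
python3 - <<'E'
from h import *
f=np.load("pics/top0.npz"); p,d=f["p"],f["d"]; W=pts("top",d)
hsv=cv2.cvtColor(p,cv2.COLOR_BGR2HSV)
red=((hsv[...,0]<6)|(hsv[...,0]>174))&(hsv[...,1]>150)&(hsv[...,2]>100)
for n,(u,v) in dict(A=(270,228),B=(336,227),C=(411,245),orange=(331,270),pink=(289,179),green=(459,246),beaker=(363,172)).items():
    m=np.zeros(d.shape,bool); m[v-20:v+21,u-20:u+21]=1
    t=m&(W[...,2]>.045)
    q=W[t]; 
    if len(q)<10: print(n,"few");continue
    (cx,cy),sz,a=cv2.minAreaRect(q[:,:2].astype(np.float32)); r=m&red
    rc=W[r][:,:2].mean(0) if r.any() else (np.nan,np.nan)
    print(n,len(q),"c",round(cx,3),round(cy,3),"med",q.mean(0).round(3),"sz",np.round(sz,3),"a",round(a,1),"z",np.percentile(q[:,2],90).round(3),"red",np.round(rc,3),"dir deg",np.degrees(np.arctan2(q[:,1].mean()-rc[1],q[:,0].mean()-rc[0])).round(1))
m=np.zeros(d.shape,bool); m[95:160,355:415]=1
for lo,hi in((.003,.04),(.1,.17),(.175,.21)):
    q=W[m&(W[...,2]>lo)&(W[...,2]<hi)]; print("scanner",lo,len(q),cv2.minAreaRect(q[:,:2].astype(np.float32)),np.median(q,0))
f=np.load("pics/scene0.npz"); W=pts("scene",f["d"])
m=np.zeros(d.shape,bool); m[250:340,260:325]=1
for lo,hi in((.003,.04),(.09,.17),(.18,.21)):
    q=W[m&(W[...,2]>lo)&(W[...,2]<hi)]; print("scanner sc",lo,len(q),cv2.minAreaRect(q[:,:2].astype(np.float32)),np.median(q,0))
E
```

```text
A 485 c 0.492 0.176 med [0.491 0.176 0.06 ] sz [0.065 0.064] a 31.1 z 0.063 red [0.474 0.164] dir deg 34.2
B 483 c 0.498 -0.018 med [ 0.498 -0.018  0.06 ] sz [0.064 0.064] a 87.2 z 0.063 red [ 0.478 -0.018] dir deg 0.5
C 506 c 0.449 -0.238 med [ 0.448 -0.237  0.06 ] sz [0.064 0.064] a 2.2 z 0.063 red [ 0.43 -0.24] dir deg 9.4
orange 502 c 0.373 -0.003 med [ 0.373 -0.003  0.06 ] sz [0.064 0.064] a 9.5 z 0.064 red [ 0.354 -0.008] dir deg 12.4
pink 99 c 0.643 0.124 med [0.641 0.124 0.061] sz [0.03  0.033] a 2.7 z 0.079 red [nan nan] dir deg nan
green 114 c 0.444 -0.375 med [ 0.444 -0.373  0.061] sz [0.032 0.028] a 12.1 z 0.079 red [nan nan] dir deg nan
beaker 96 c 0.667 -0.102 med [ 0.669 -0.103  0.06 ] sz [0.049 0.05 ] a 17.8 z 0.067 red [nan nan] dir deg nan
scanner 0.003 832 ((0.8201481699943542, -0.17584228515625), (0.18978901207447052, 0.21355995535850525), 89.75208282470703) [ 0.77034071 -0.15180355  0.01174058]
scanner 0.1 234 ((0.7740405201911926, -0.14233306050300598), (0.08935336768627167, 0.04282674565911293), 46.67005157470703) [ 0.76078146 -0.14323983  0.14024203]
scanner 0.175 616 ((0.789987325668335, -0.15854611992835999), (0.07802128046751022, 0.0634770616889), 80.10150909423828) [ 0.78733538 -0.15681136  0.19139127]
scanner sc 0.003 1103 ((0.7431879043579102, -0.1405191719532013), (0.14795249700546265, 0.21823856234550476), 66.4433364868164) [ 0.81343649 -0.16464222  0.01457149]
scanner sc 0.09 661 ((0.811617374420166, -0.17102006077766418), (0.08587480336427689, 0.03795119747519493), 55.35708236694336) [ 0.82216842 -0.16696205  0.13734403]
scanner sc 0.18 1128 ((0.7941182255744934, -0.1600017249584198), (0.07616227120161057, 0.05727129802107811), 79.2370376586914) [ 0.79897407 -0.16219291  0.19196172]
```

Run:
```python
import cv2,numpy as np
p=cv2.imread("pics/top0.png");q=cv2.imread("pics/scene0.png")
a=cv2.resize(p[85:285,250:430],None,fx=2.9,fy=2.9,interpolation=2); b=cv2.resize(q[240:345,250:330],None,fx=3,fy=3,interpolation=2)
o=np.zeros((580,765,3),np.uint8);o[:a.shape[0],:a.shape[1]]=a;o[:b.shape[0],524:524+b.shape[1]]=b
cv2.imwrite("pics/crop1.png",o)
```

```text
(no output)
```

View pics/crop1.png

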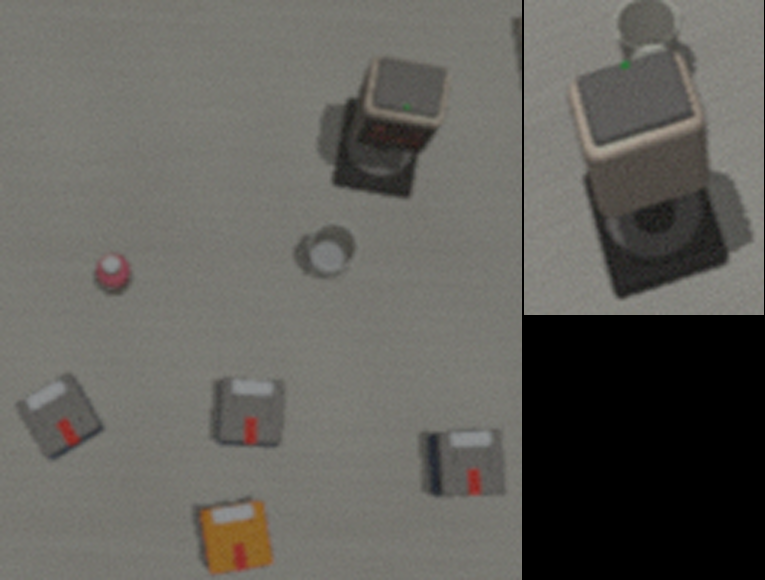

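```bash
cat >> h.py <<'E'
def to(x,y,z,yaw):
    s=monitor.get_state(); R=Ro.from_euler("xyz",s["eef_rot"])
    d=R.inv().apply(np.array([x,y,z])-s["ee_pos"])*100
    dy=np.degrees(s["eef_rot"][2])-yaw
    print("t",round(s["clock"],2),"shift cm",d.round(2),"turn",round((dy+180)%360-180,1),"F",s["ft_force"].round(2),"T",s["wrist_torque"].round(3),"w",round(s["width"],4))
E
python3 - <<'E'
from h import *
to(.449,-.238,.2,2.2)
f=np.load("pics/top0.npz"); W=pts("top",f["d"])
# foot: dark pixels low
p=f["p"]; g=p.max(2)
m=np.zeros(g.shape,bool); m[95:160,360:400]=1
q=W[m&(g<62)&(W[...,2]<.04)&(W[...,2]>.004)]; print(len(q),cv2.minAreaRect(q[:,:2].astype(np.float32)),q.min(0),q.max(0))
f=np.load("pics/scene0.npz"); W=pts("scene",f["d"]); g=f["p"].max(2)
m=np.zeros(g.shape,bool); m[285:340,265:325]=1
q=W[m&(g<62)&(W[...,2]<.04)&(W[...,2]>.004)]; print(len(q),cv2.minAreaRect(q[:,:2].astype(np.float32)),q.min(0),q.max(0))
E
```

```text
t 0.1 shift cm [ 34.22 -34.84   1.82] turn 17.6 F [ 0.44 -0.73  0.37] T [-0.039  0.025  0.01 ] w 0.0853
384 ((0.7879639863967896, -0.15758948028087616), (0.08299717307090759, 0.09771325439214706), 81.03777313232422) [ 0.73506089 -0.19598654  0.0080418 ] [ 0.84163637 -0.11088696  0.0345977 ]
882 ((0.7953886985778809, -0.15919075906276703), (0.0839051827788353, 0.08969374746084213), 79.37346649169922) [ 0.74390041 -0.20641977  0.00401286] [ 0.84525559 -0.11611751  0.03967583]
```

Emit:
move_arm(moves="34.2 -34.8 1.8 17.6 8.5;34.2 -34.8 1.8 17.6 8.5;34.2 -34.8 1.8 17.6 8.5;34.2 -34.8 1.8 17.6 8.5;34.2 -34.8 1.8 17.6 8.5;34.2 -34.8 1.8 17.6 8.5;34.2 -34.8 1.8 17.6 8.5;34.2 -34.8 1.8 17.6 8.5", grip_force=25)

```text
clock: 0.77
ee_pos: [0.3847, -0.3777, 0.206]
eef_rot: [-3.141, 0.0, 0.037]
ft_force: [1.0, -0.4, -0.5]
width: 0.085
```

```bash
python3 -c "
from h import *
to(.449,-.238,.17,2.2)"
```

```text
t 0.77 shift cm [  6.95 -13.72   3.61] turn -0.1 F [ 0.99 -0.4  -0.48] T [ 0.042 -0.041 -0.014] w 0.085
```

Emit:
move_arm(moves="6.9 -13.7 3.6 0 8.5;6.9 -13.7 3.6 0 8.5;6.9 -13.7 3.6 0 8.5;6.9 -13.7 3.6 0 8.5;6.9 -13.7 3.6 0 8.5;6.9 -13.7 3.6 0 8.5;6.9 -13.7 3.6 0 8.5;6.9 -13.7 3.6 0 8.5")

```text
clock: 1.43
ee_pos: [0.4477, -0.2419, 0.1705]
eef_rot: [3.141, 0.0, 0.035]
ft_force: [0.2, -0.8, -0.3]
width: 0.085
```

```bash
cat > look.py <<'E'
from h import *
import sys
n=sys.argv[1]; x0,y0=map(float,sys.argv[2:4])
s=monitor.get_state(); p,d=imaging.read_camera("wrist"); W=pts("wrist",d)
cv2.imwrite(f"pics/{n}.png",p)
near=(np.hypot(W[...,0]-x0,W[...,1]-y0)<.06)
q=W[near&(W[...,2]>.052)&(W[...,2]<.075)]
print(len(q),"z",np.median(q[:,2]).round(4),cv2.minAreaRect(q[:,:2].astype(np.float32)),q.mean(0).round(4))
h=cv2.cvtColor(p,cv2.COLOR_BGR2HSV); r=near&(W[...,2]>.052)&((h[...,0]<6)|(h[...,0]>174))&(h[...,1]>150)&(h[...,2]>80)
print("red",W[r].mean(0).round(4))
E
python3 look.py w1 .449 -.238; python3 -c "
from h import *
to(.449,-.238,.026,2.2)"
```

```text
6448 z 0.0598 ((0.4467998445034027, -0.2388228178024292), (0.0651017278432846, 0.06406039744615555), 2.7140610218048096) [ 0.4492 -0.2389  0.0597]
red [ 0.4284 -0.2399  0.0608]
t 1.48 shift cm [ 0.15 -0.42 14.45] turn -0.2 F [ 0.07 -0.26  0.68] T [-0.02  -0.006 -0.031] w 0.0851
```

View pics/w1.png

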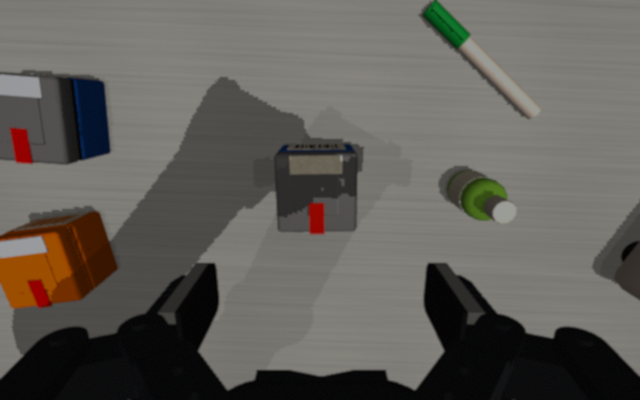

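The wrist view shows the case centred between the open jaws at (316,190). The label edge is on the far side, the seal is on the near side, and both jaw paths are clear.

```bash
python3 -c "
from h import *
to(.448,-.2387,.026,2.4)"
```

```text
t 1.48 shift cm [ 0.05 -0.35 14.45] turn -0.4 F [ 0.07 -0.26  0.68] T [-0.02  -0.006 -0.031] w 0.0851
```

Emit:
move_arm(moves="0.1 -0.3 4 0 8.5;0.1 -0.3 8 0 8.5;0.1 -0.3 11 0 8.5;0.1 -0.3 13 0 8.5;0.1 -0.3 14 0 8.5;0.1 -0.3 14.4 0 8.5;0.1 -0.3 14.4 0 8.5;0.1 -0.3 14.4 0 8.5")

```text
clock: 2.15
ee_pos: [0.4497, -0.2382, 0.0272]
eef_rot: [3.141, -0.002, 0.037]
ft_force: [-0.2, -0.5, 0.3]
width: 0.0851
```

```bash
python3 -c "
from h import *
to(.448,-.2387,.026,2.4)"
```

```text
t 2.15 shift cm [-0.18  0.04  0.12] turn -0.3 F [-0.16 -0.45  0.35] T [-0.006  0.001 -0.004] w 0.0851
```

Emit:
move_arm(moves="0 0 0 0 6;0 0 0 0 6;0 0 0 0 6;0 0 0 0 6;0 0 0 0 6;0 0 0 0 6;0 0 0 0 6;0 0 0 0 6", grip_force=28)

```text
clock: 2.82
ee_pos: [0.4501, -0.2379, 0.0277]
eef_rot: [3.14, -0.002, 0.038]
ft_force: [-1.7, 0.0, 7.2]
width: 0.0634
```

```bash
python3 -c "
from h import *
to(.448,-.2387,.026,2.4)"
```

```text
t 2.82 shift cm [-0.21  0.07  0.17] turn -0.2 F [-1.65  0.02  7.2 ] T [-0.008  0.116  0.057] w 0.0634
```

Emit:
move_arm(moves="0 0 -0.5 0 6;0 0 -1.5 0 6;0 0 -4 0 6;0 0 -7 0 6;0 0 -10 0 6;0 0 -12 0 6;0 0 -12 0 6;0 0 -12 0 6")

```text
clock: 3.48
ee_pos: [0.4496, -0.2373, 0.1478]
eef_rot: [3.141, -0.003, 0.038]
ft_force: [-0.0, -0.4, -3.4]
width: 0.0631
```

Emit:
move_arm(moves="0 0 0 0 6;0 0 0 0 6;0 0 0 0 6;0 0 0 0 6;0 0 0 0 6;0 0 0 0 6;0 0 0 0 6;0 0 0 0 6")

```text
clock: 4.15
ee_pos: [0.4491, -0.2373, 0.1461]
eef_rot: [-3.141, 0.0, 0.038]
ft_force: [-0.2, -0.2, -2.8]
width: 0.0634
```

```bash
cat > st.py <<'E'
from h import *
F=[];T=[]
for i in range(3):
    s=monitor.get_state();F.append(s["ft_force"]);T.append(s["wrist_torque"]);imaging.read_camera("wrist")
R=Ro.from_euler("xyz",s["eef_rot"]).inv()
print(round(s["clock"],2),s["ee_pos"].round(4),"yaw",np.degrees(s["eef_rot"][2]).round(1),"w",s["width"].round(4),"F",np.mean(F,0).round(2),"T",np.mean(T,0).round(3),"Tstd",np.std(T,0).round(3),"Ttool",R.apply(np.mean(T,0)).round(3))
E
python3 st.py
```

```text
Traceback (most recent call last):
  File "st.py", line 6, in <module>
    print(round(s["clock"],2),s["ee_pos"].round(4),"yaw",np.degrees(s["eef_rot"][2]).round(1),"w",s["width"].round(4),"F",np.mean(F,0).round(2),"T",np.mean(T,0).round(3),"Tstd",np.std(T,0).round(3),"Ttool",R.apply(np.mean(T,0)).round(3))
                                                                                                  ^^^^^^^^^^^^^^^^
AttributeError: 'float' object has no attribute 'round'
```

```bash
sed -i 's/s\["width"\].round(4)/round(float(s["width"]),4)/' st.py; python3 st.py
```

```text
4.4 [ 0.4492 -0.2373  0.1464] yaw 2.2 w 0.0633 F [ 0.49 -0.16 -3.07] T [ 0.029 -0.018 -0.   ] Tstd [0.015 0.037 0.036] Ttool [0.028 0.019 0.   ]
```

Emit:
move_arm(moves="4.1 0 0 0 6;8.2 0 0 0 6;8.2 0 0 0 6;8.2 0 0 0 6;8.2 0 0 0 6;8.2 0 0 0 6;8.2 0 0 0 6;8.2 0 0 0 6")

```text
clock: 5.12
ee_pos: [0.5298, -0.2345, 0.1462]
eef_rot: [-3.141, 0.001, 0.037]
ft_force: [0.7, 0.7, -3.5]
width: 0.0627
```

```bash
python3 st.py
```

```text
5.22 [ 0.5304 -0.2344  0.1464] yaw 2.1 w 0.0636 F [ 0.13  0.78 -2.8 ] T [ 0.006 -0.03   0.018] Tstd [0.032 0.025 0.03 ] Ttool [ 0.005  0.031 -0.018]
```

Emit:
move_arm(moves="-4.1 0 0 0 6;-8.2 0 0 0 6;-8.2 0 0 0 6;-8.2 0 0 0 6;-8.2 0 0 0 6;-8.2 0 0 0 6;-8.2 0 0 0 6;-8.2 0 0 0 6")

```text
clock: 5.93
ee_pos: [0.4505, -0.2373, 0.1465]
eef_rot: [3.141, -0.001, 0.039]
ft_force: [0.0, -0.9, -3.1]
width: 0.0631
```

```bash
python3 st.py
```

```text
6.03 [ 0.45   -0.2372  0.1463] yaw 2.2 w 0.0638 F [ 0.02  0.12 -2.89] T [ 0.043 -0.005 -0.004] Tstd [0.007 0.038 0.013] Ttool [0.043 0.006 0.004]
```

Emit:
move_arm(moves="0 -4.1 0 0 6;0 -8.2 0 0 6;0 -8.2 0 0 6;0 -8.2 0 0 6;0 -8.2 0 0 6;0 -8.2 0 0 6;0 -8.2 0 0 6;0 -8.2 0 0 6")

```text
clock: 6.75
ee_pos: [0.4461, -0.1566, 0.1464]
eef_rot: [3.141, -0.0, 0.035]
ft_force: [0.1, -0.4, -2.7]
width: 0.0633
```

```bash
python3 st.py
```

```text
6.85 [ 0.446  -0.1562  0.1463] yaw 2.1 w 0.0637 F [-0.05 -0.4  -3.09] T [-0.017 -0.009  0.014] Tstd [0.021 0.011 0.033] Ttool [-0.017  0.009 -0.014]
```

Emit:
move_arm(moves="0 4.1 0 0 6;0 8.2 0 0 6;0 8.2 0 0 6;0 8.2 0 0 6;0 8.2 0 0 6;0 8.2 0 0 6;0 8.2 0 0 6;0 8.2 0 0 6")

```text
clock: 7.57
ee_pos: [0.4492, -0.236, 0.1462]
eef_rot: [-3.141, 0.0, 0.04]
ft_force: [-0.6, -0.4, -3.0]
width: 0.0634
```

```bash
python3 st.py
```

```text
7.67 [ 0.4493 -0.2364  0.1463] yaw 2.3 w 0.0631 F [-0.08 -0.41 -2.86] T [ 0.02   0.026 -0.01 ] Tstd [0.021 0.015 0.034] Ttool [ 0.021 -0.025  0.01 ]
```

```bash
cat > st.py <<'E'
from h import *
F=[];T=[];E=[]
N=10
for i in range(N):
    s=monitor.get_state();F.append(s["ft_force"]);T.append(s["wrist_torque"]);E.append(s["joint_efforts"]);imaging.read_camera("wrist")
R=Ro.from_euler("xyz",s["eef_rot"]).inv()
print(round(s["clock"],2),s["ee_pos"].round(4),"yaw",np.degrees(s["eef_rot"][2]).round(1),"F",np.mean(F,0).round(2),"Ttool",R.apply(np.mean(T,0)).round(3),"+-",(np.std(T,0)/N**.5).round(3),"E",np.mean(E,0).round(3),np.std(E,0).round(3))
E
python3 st.py
```

```text
8.17 [ 0.4491 -0.2373  0.1463] yaw 2.2 F [ 0.08 -0.22 -3.01] Ttool [-0.011  0.004 -0.004] +- [0.012 0.011 0.006] E [-4.1000e-02 -4.0604e+01  1.3520e+00 -1.3692e+01  6.0000e-03  6.0000e-03
 -0.0000e+00] [0.014 0.012 0.008 0.01  0.001 0.001 0.   ]
```

Emit:
move_arm(moves="0 4.1 0 0 6;0 8.2 0 0 6;0 8.2 0 0 6;0 4.1 0 0 6;0 0 0 0 6;0 0 0 0 6;0 0 0 0 6;0 0 0 0 6")

```text
clock: 8.88
ee_pos: [0.4494, -0.2371, 0.1464]
eef_rot: [3.141, -0.0, 0.039]
ft_force: [0.5, -0.9, -2.5]
width: 0.063
```

```bash
python3 st.py
```

```text
9.33 [ 0.4491 -0.2377  0.1463] yaw 2.1 F [-0.05 -0.17 -2.95] Ttool [-0.017  0.     0.   ] +- [0.017 0.012 0.008] E [-2.8500e-01 -4.0654e+01  1.2250e+00 -1.3613e+01 -5.0000e-03  1.8000e-02
 -0.0000e+00] [0.317 0.026 0.202 0.168 0.018 0.025 0.001]
```

Emit:
move_arm(moves="4.1 0 0 0 6;8.2 0 0 0 6;8.2 0 0 0 6;4.1 0 0 0 6;0 0 0 0 6;0 0 0 0 6;0 0 0 0 6;0 0 0 0 6")

```text
clock: 10.05
ee_pos: [0.4493, -0.2376, 0.1465]
eef_rot: [3.141, -0.001, 0.037]
ft_force: [-0.2, 0.4, -3.2]
width: 0.0629
```

```bash
python3 st.py
```

```text
10.5 [ 0.4496 -0.2372  0.1463] yaw 2.2 F [ 0.11 -0.18 -3.16] Ttool [ 0.019  0.037 -0.007] +- [0.01  0.013 0.009] E [ 1.7000e-01 -4.0743e+01  1.4670e+00 -1.3447e+01  1.5000e-02  3.6000e-02
  0.0000e+00] [0.194 0.066 0.12  0.457 0.012 0.065 0.   ]
```

Emit:
move_arm(moves="-4.1 0 0 0 6;-8.2 0 0 0 6;-8.2 0 0 0 6;-4.1 0 0 0 6;0 0 0 0 6;0 0 0 0 6;0 0 0 0 6;0 0 0 0 6")

```text
clock: 11.22
ee_pos: [0.4489, -0.2369, 0.146]
eef_rot: [-3.141, 0.001, 0.038]
ft_force: [-1.4, -0.2, -3.3]
width: 0.0628
```

```bash
python3 st.py
```

```text
11.67 [ 0.4488 -0.2374  0.1464] yaw 2.1 F [ 0.01  0.04 -2.9 ] Ttool [-0.008 -0.011 -0.013] +- [0.012 0.015 0.01 ] E [-1.8400e-01 -4.0460e+01  1.2730e+00 -1.3921e+01 -1.0000e-03 -2.3000e-02
 -0.0000e+00] [0.213 0.074 0.13  0.391 0.013 0.056 0.   ]
```

```bash
python3 st.py
```

```text
12.17 [ 0.4492 -0.2372  0.1463] yaw 2.2 F [-0.21  0.18 -3.27] Ttool [ 0.007 -0.002  0.   ] +- [0.009 0.008 0.008] E [ 1.8000e-02 -4.0619e+01  1.3790e+00 -1.3691e+01  8.0000e-03  4.0000e-03
  0.0000e+00] [0.009 0.007 0.005 0.014 0.    0.001 0.   ]
```

Emit:
move_arm(moves="4.1 0 0 0 6;8.2 0 0 0 6;8.2 0 0 0 6;4.1 0 0 0 6;0 0 0 0 6;0 0 0 0 6;0 0 0 0 6;0 0 0 0 6")

```text
clock: 12.88
ee_pos: [0.4493, -0.2376, 0.1465]
eef_rot: [3.141, -0.001, 0.037]
ft_force: [1.1, -0.1, -4.2]
width: 0.063
```

Emit:
move_arm(moves="0 0 0 0 6;0 0 0 0 6;0 0 0 0 6;0 0 0 0 6;0 0 0 0 6;0 0 0 0 6;0 0 0 0 6;0 0 0 0 6")

```text
clock: 13.55
ee_pos: [0.4492, -0.2373, 0.1463]
eef_rot: [3.142, 0.0, 0.038]
ft_force: [0.3, 0.0, -3.7]
width: 0.0632
```

```bash
python3 st.py
```

```text
14.0 [ 0.4491 -0.2373  0.1463] yaw 2.2 F [ 0.16 -0.2  -3.11] Ttool [ 0.003 -0.01  -0.011] +- [0.011 0.01  0.008] E [-8.0000e-03 -4.0596e+01  1.3680e+00 -1.3708e+01  7.0000e-03  4.0000e-03
 -0.0000e+00] [0.007 0.006 0.003 0.006 0.    0.001 0.   ]
```

Case C shows no shift of its centre of mass in either axis once settled, so it is silent. I'm putting it back.

Emit:
move_arm(moves="0 0 3 0 6;0 0 6.5 0 6;0 0 9.3 0 6;0 0 11 0 6;0 0 11.5 0 6;0 0 11.75 0 6;0 0 11.9 0 6;0 0 12 0 6")

```text
clock: 14.72
ee_pos: [0.4486, -0.2368, 0.0279]
eef_rot: [-3.141, 0.001, 0.038]
ft_force: [-3.8, 3.4, 15.4]
width: 0.0629
```

Emit:
move_arm(moves="0 0 0 0 6;0 0 0 0 6;0 0 0 0 6.5;0 0 0 0 7;0 0 0 0 8.5;0 0 0 0 8.5;0 0 0 0 8.5;0 0 0 0 8.5")

```text
clock: 15.38
ee_pos: [0.4495, -0.2375, 0.0263]
eef_rot: [3.141, -0.001, 0.038]
ft_force: [-1.1, -0.6, -0.0]
width: 0.0851
```

Emit:
move_arm(moves="0 0 -1 0 8.5;0 0 -3 0 8.5;0 0 -6 0 8.5;0 0 -9 0 8.5;0 0 -13 0 8.5;0 0 -14.5 0 8.5;0 0 -14.5 0 8.5;0 0 -14.5 0 8.5")

```text
clock: 16.05
ee_pos: [0.4497, -0.2375, 0.1727]
eef_rot: [3.14, -0.003, 0.038]
ft_force: [-0.3, -0.4, 0.2]
width: 0.0851
```

```bash
python3 look.py w2 .449 -.238; python3 -c "
from h import *
to(.498,-.018,.172,-2.8)"
```

```text
6280 z 0.0585 ((0.4453531503677368, -0.23717044293880463), (0.06511832773685455, 0.06408002227544785), 2.1372828483581543) [ 0.4476 -0.237   0.0584]
red [ 0.4269 -0.2379  0.0595]
t 16.1 shift cm [  5.75 -21.7   -0.05] turn 5.0 F [-1.1  -0.13 -0.48] T [ 0.003  0.024 -0.029] w 0.0851
```

Emit:
move_arm(moves="5.7 -21.7 0 5 8.5;5.7 -21.7 0 5 8.5;5.7 -21.7 0 5 8.5;5.7 -21.7 0 5 8.5;5.7 -21.7 0 5 8.5;5.7 -21.7 0 5 8.5;5.7 -21.7 0 5 8.5;5.7 -21.7 0 5 8.5")

```text
clock: 16.77
ee_pos: [0.4968, -0.0172, 0.1698]
eef_rot: [3.141, 0.004, -0.046]
ft_force: [-0.0, -0.4, -0.1]
width: 0.0848
```

```bash
python3 look.py w3 .498 -.018; python3 -c "
from h import *
to(.497,-.0185,.027,-2.8)"
```

```text
6453 z 0.06 ((0.49636733531951904, -0.019913513213396072), (0.06409233808517456, 0.06484545022249222), 87.46328735351562) [ 0.4986 -0.0201  0.0599]
red [ 0.478  -0.0192  0.0609]
t 16.82 shift cm [ 0.09 -0.05 14.3 ] turn -0.0 F [-0.36 -1.59 -0.17] T [0.028 0.045 0.037] w 0.0852
```

Emit:
move_arm(moves="0.1 0 4 0 8.5;0.1 0 8 0 8.5;0.1 0 11 0 8.5;0.1 0 13 0 8.5;0.1 0 14 0 8.5;0.1 0 14.3 0 8.5;0.1 0 14.3 0 8.5;0.1 0 14.3 0 8.5")

```text
clock: 17.48
ee_pos: [0.4995, -0.0192, 0.0291]
eef_rot: [3.141, -0.001, -0.051]
ft_force: [0.2, 0.6, 0.8]
width: 0.0853
```

Emit:
move_arm(moves="0 0 0 0 6;0 0 0 0 6;0 0 0 0 6;0 0 0 0 6;0 0 0 0 6;0 0 0 0 6;0 0 0 0 6;0 0 0 0 6")

```text
clock: 18.15
ee_pos: [0.4999, -0.0183, 0.0297]
eef_rot: [-3.141, -0.003, -0.049]
ft_force: [-0.3, -0.9, 6.2]
width: 0.0635
```

Emit:
move_arm(moves="0 0 -0.5 0 6;0 0 -1.5 0 6;0 0 -4 0 6;0 0 -7 0 6;0 0 -10 0 6;0 0 -12 0 6;0 0 -12 0 6;0 0 -12 0 6")

```text
clock: 18.82
ee_pos: [0.4993, -0.0182, 0.1496]
eef_rot: [-3.141, -0.003, -0.049]
ft_force: [-0.6, 0.4, -3.8]
width: 0.0631
```

Emit:
move_arm(moves="4.1 0 0 0 6;8.2 0 0 0 6;8.2 0 0 0 6;4.1 0 0 0 6;0 0 0 0 6;0 0 0 0 6;0 0 0 0 6;0 0 0 0 6")

```text
clock: 19.48
ee_pos: [0.4979, -0.0182, 0.1472]
eef_rot: [3.141, 0.002, -0.049]
ft_force: [1.1, -0.1, -2.0]
width: 0.0634
```

Emit:
move_arm(moves="0 0 0 0 6;0 0 0 0 6;0 0 0 0 6;0 0 0 0 6;0 0 0 0 6;0 0 0 0 6;0 0 0 0 6;0 0 0 0 6")

```text
clock: 20.15
ee_pos: [0.499, -0.0183, 0.1483]
eef_rot: [3.142, -0.0, -0.05]
ft_force: [-0.5, 0.1, -3.4]
width: 0.063
```

```bash
python3 st.py
```

```text
20.6 [ 0.499  -0.0183  0.1483] yaw -2.8 F [ 0.09  0.14 -3.36] Ttool [ 0.002  0.002 -0.01 ] +- [0.009 0.008 0.008] E [ 1.0000e-03 -3.9812e+01  1.4690e+00 -1.3636e+01  6.0000e-03  6.0000e-03
  0.0000e+00] [0.001 0.011 0.    0.008 0.    0.001 0.   ]
```

Emit:
move_arm(moves="-4.1 0 0 0 6;-8.2 0 0 0 6;-8.2 0 0 0 6;-4.1 0 0 0 6;0 0 0 0 6;0 0 0 0 6;0 0 0 0 6;0 0 0 0 6")

```text
clock: 21.32
ee_pos: [0.4988, -0.0184, 0.1481]
eef_rot: [3.141, 0.001, -0.05]
ft_force: [-1.3, -0.2, -3.3]
width: 0.0633
```

Emit:
move_arm(moves="0 0 0 0 6;0 0 0 0 6;0 0 0 0 6;0 0 0 0 6;0 0 0 0 6;0 0 0 0 6;0 0 0 0 6;0 0 0 0 6")

```text
clock: 21.98
ee_pos: [0.499, -0.0183, 0.1483]
eef_rot: [3.142, -0.0, -0.05]
ft_force: [-0.5, 0.2, -3.3]
width: 0.0631
```

```bash
python3 st.py
```

```text
22.43 [ 0.4989 -0.0183  0.1483] yaw -2.8 F [-0.2  -0.07 -3.29] Ttool [0.007 0.005 0.001] +- [0.01  0.009 0.011] E [-1.0000e-03 -3.9836e+01  1.4720e+00 -1.3629e+01  6.0000e-03  4.0000e-03
 -0.0000e+00] [0.001 0.006 0.    0.005 0.    0.001 0.   ]
```

Emit:
move_arm(moves="0 4.1 0 0 6;0 8.2 0 0 6;0 8.2 0 0 6;0 4.1 0 0 6;0 0 0 0 6;0 0 0 0 6;0 0 0 0 6;0 0 0 0 6")

```text
clock: 23.15
ee_pos: [0.4989, -0.018, 0.1483]
eef_rot: [3.141, 0.0, -0.048]
ft_force: [-0.2, -1.0, -3.0]
width: 0.0629
```

Emit:
move_arm(moves="0 0 0 0 6;0 0 0 0 6;0 0 0 0 6;0 0 0 0 6;0 0 0 0 6;0 0 0 0 6;0 0 0 0 6;0 0 0 0 6")

```text
clock: 23.82
ee_pos: [0.499, -0.0184, 0.1483]
eef_rot: [-3.142, -0.0, -0.05]
ft_force: [-0.6, -0.0, -3.3]
width: 0.0633
```

```bash
python3 st.py
```

```text
24.27 [ 0.499  -0.0183  0.1483] yaw -2.8 F [-0.14 -0.09 -3.28] Ttool [ 0.005  0.002 -0.   ] +- [0.008 0.007 0.01 ] E [ 2.0000e-02 -3.9826e+01  1.4790e+00 -1.3631e+01  7.0000e-03  4.0000e-03
  0.0000e+00] [0.017 0.002 0.007 0.001 0.001 0.    0.   ]
```

Emit:
move_arm(moves="0 -4.1 0 0 6;0 -8.2 0 0 6;0 -8.2 0 0 6;0 -4.1 0 0 6;0 0 0 0 6;0 0 0 0 6;0 0 0 0 6;0 0 0 0 6")

```text
clock: 24.98
ee_pos: [0.4989, -0.0187, 0.1483]
eef_rot: [-3.141, -0.0, -0.051]
ft_force: [0.3, -0.3, -2.6]
width: 0.0628
```

Emit:
move_arm(moves="0 0 0 0 6;0 0 0 0 6;0 0 0 0 6;0 0 0 0 6;0 0 0 0 6;0 0 0 0 6;0 0 0 0 6;0 0 0 0 6")

```text
clock: 25.65
ee_pos: [0.4989, -0.0183, 0.1483]
eef_rot: [3.142, 0.0, -0.049]
ft_force: [-0.1, 0.6, -3.7]
width: 0.0631
```

```bash
python3 st.py
```

```text
26.1 [ 0.4989 -0.0183  0.1483] yaw -2.8 F [ 0.13 -0.03 -3.22] Ttool [ 0.004 -0.016 -0.005] +- [0.01  0.009 0.007] E [-2.0000e-02 -3.9823e+01  1.4660e+00 -1.3633e+01  6.0000e-03  4.0000e-03
 -0.0000e+00] [0.016 0.002 0.007 0.001 0.001 0.    0.   ]
```

Case B is silent in both axes as well. I'm putting it back and going on to A.

Emit:
move_arm(moves="0 0 3 0 6;0 0 6.5 0 6;0 0 9.3 0 6;0 0 10.9 0 6;0 0 11.4 0 6;0 0 11.65 0 6;0 0 11.8 0 6;0 0 11.9 0 6")

```text
clock: 26.82
ee_pos: [0.5001, -0.0184, 0.0302]
eef_rot: [-3.141, -0.002, -0.05]
ft_force: [0.1, 0.4, -0.4]
width: 0.0629
```

Emit:
move_arm(moves="0 0 0 0 6;0 0 0 0 6;0 0 0 0 6.5;0 0 0 0 7;0 0 0 0 8.5;0 0 0 0 8.5;0 0 0 0 8.5;0 0 0 0 8.5")

```text
clock: 27.48
ee_pos: [0.499, -0.0183, 0.0294]
eef_rot: [-3.142, -0.0, -0.05]
ft_force: [0.3, 1.3, -0.4]
width: 0.0852
```

Emit:
move_arm(moves="0 0 -1 0 8.5;0 0 -3 0 8.5;0 0 -6 0 8.5;0 0 -9 0 8.5;0 0 -13 0 8.5;0 0 -14.5 0 8.5;0 0 -14.5 0 8.5;0 0 -14.5 0 8.5")

```text
clock: 28.15
ee_pos: [0.4994, -0.0183, 0.1757]
eef_rot: [-3.141, -0.003, -0.05]
ft_force: [0.2, 0.0, -0.7]
width: 0.0847
```

```bash
python3 look.py w4 .498 -.018; python3 -c "
from h import *
to(.491,.176,.172,31.1)"
```

```text
6207 z 0.0585 ((0.496886670589447, -0.018852490931749344), (0.06402017176151276, 0.064567930996418), 87.15512084960938) [ 0.4989 -0.0189  0.0584]
red [ 0.478  -0.0182  0.0595]
t 28.2 shift cm [ -1.7  -19.37   0.25] turn -33.9 F [-0.28 -0.51 -0.09] T [-0.003  0.018 -0.011] w 0.0854
```

Emit:
move_arm(moves="-1.7 -19.3 0.2 -33.9 8.5;-1.7 -19.3 0.2 -33.9 8.5;-1.7 -19.3 0.2 -33.9 8.5;-1.7 -19.3 0.2 -33.9 8.5;-1.7 -19.3 0.2 -33.9 8.5;-1.7 -19.3 0.2 -33.9 8.5;-1.7 -19.3 0.2 -33.9 8.5;-1.7 -19.3 0.2 -33.9 8.5")

```text
clock: 28.87
ee_pos: [0.4904, 0.1739, 0.1708]
eef_rot: [3.142, 0.004, 0.541]
ft_force: [-0.3, -0.6, 0.9]
width: 0.085
```

```bash
python3 look.py w5 .491 .176; python3 -c "
from h import *
to(.491,.176,.028,31.1)"
```

```text
6469 z 0.06 ((0.49090471863746643, 0.175119087100029), (0.06497731059789658, 0.06410607695579529), 31.649280548095703) [0.4929 0.1763 0.0599]
red [0.4754 0.1649 0.0621]
t 28.92 shift cm [ 0.22 -0.24 14.31] turn -0.2 F [ 0.51 -0.38 -0.02] T [ 0.035  0.028 -0.037] w 0.0849
```

Emit:
move_arm(moves="0.1 -0.1 4 0 8.5;0.1 -0.1 8 0 8.5;0.1 -0.1 11 0 8.5;0.1 -0.1 13 0 8.5;0.1 -0.1 14 0 8.5;0.1 -0.1 14.3 0 8.5;0.1 -0.1 14.3 0 8.5;0.1 -0.1 14.3 0 8.5")

```text
clock: 29.58
ee_pos: [0.4928, 0.1763, 0.0302]
eef_rot: [3.141, -0.001, 0.541]
ft_force: [0.4, -0.1, -0.5]
width: 0.0849
```

Emit:
move_arm(moves="0 0 0 0 6;0 0 0 0 6;0 0 0 0 6;0 0 0 0 6;0 0 0 0 6;0 0 0 0 6;0 0 0 0 6;0 0 0 0 6")

```text
clock: 30.25
ee_pos: [0.4928, 0.1769, 0.0307]
eef_rot: [3.141, -0.002, 0.542]
ft_force: [-0.5, -1.1, 5.6]
width: 0.0632
```

Emit:
move_arm(moves="0 0 -0.5 0 6;0 0 -1.5 0 6;0 0 -4 0 6;0 0 -7 0 6;0 0 -10 0 6;0 0 -12 0 6;0 0 -12 0 6;0 0 -12 0 6")

```text
clock: 30.92
ee_pos: [0.4923, 0.1768, 0.1507]
eef_rot: [3.141, -0.003, 0.542]
ft_force: [-1.0, -1.0, -3.2]
width: 0.0633
```

Emit:
move_arm(moves="4.1 0 0 0 6;8.2 0 0 0 6;8.2 0 0 0 6;4.1 0 0 0 6;0 0 0 0 6;0 0 0 0 6;0 0 0 0 6;0 0 0 0 6")

```text
clock: 31.58
ee_pos: [0.4906, 0.176, 0.1481]
eef_rot: [-3.141, 0.002, 0.542]
ft_force: [0.4, 0.9, -2.9]
width: 0.0629
```

Emit:
move_arm(moves="0 0 0 0 6;0 0 0 0 6;0 0 0 0 6;0 0 0 0 6;0 0 0 0 6;0 0 0 0 6;0 0 0 0 6;0 0 0 0 6")

```text
clock: 32.25
ee_pos: [0.4919, 0.1766, 0.1493]
eef_rot: [3.142, -0.0, 0.542]
ft_force: [-0.6, -0.4, -3.3]
width: 0.0629
```

```bash
python3 st.py
```

```text
32.7 [0.4919 0.1767 0.1493] yaw 31.1 F [ 0.23 -0.25 -2.62] Ttool [-0.014  0.04  -0.006] +- [0.009 0.011 0.007] E [-3.0000e-03 -4.1915e+01  2.6000e-02 -1.4264e+01  7.0000e-03  3.4000e-02
 -0.0000e+00] [0.003 0.011 0.001 0.007 0.    0.001 0.   ]
```

Emit:
move_arm(moves="-4.1 0 0 0 6;-8.2 0 0 0 6;-8.2 0 0 0 6;-4.1 0 0 0 6;0 0 0 0 6;0 0 0 0 6;0 0 0 0 6;0 0 0 0 6")

```text
clock: 33.42
ee_pos: [0.4916, 0.1766, 0.1491]
eef_rot: [-3.141, 0.001, 0.542]
ft_force: [-0.5, -0.6, -2.7]
width: 0.0635
```

Emit:
move_arm(moves="0 0 0 0 6;0 0 0 0 6;0 0 0 0 6;0 0 0 0 6;0 0 0 0 6;0 0 0 0 6;0 0 0 0 6;0 0 0 0 6")

```text
clock: 34.08
ee_pos: [0.4919, 0.1767, 0.1493]
eef_rot: [-3.142, -0.0, 0.542]
ft_force: [-0.4, -0.3, -2.8]
width: 0.0632
```

```bash
python3 st.py
```

```text
34.53 [0.4919 0.1767 0.1493] yaw 31.1 F [-0.31  0.04 -2.91] Ttool [-0.001 -0.023 -0.003] +- [0.012 0.009 0.012] E [ 4.0000e-03 -4.1999e+01  2.1000e-02 -1.4315e+01  5.0000e-03 -2.6000e-02
  0.0000e+00] [0.003 0.006 0.001 0.005 0.    0.001 0.   ]
```

Case A rattles. The wrist moment about tool y flips from +0.040 to -0.023 N m, as expected for 200 g moved 30 mm, and joint 6 effort flips in step. I'm carrying it to the scanner.

```bash
python3 -c "
from h import *
to(.651,-.1334,.147,-10)"
```

```text
t 34.58 shift cm [-2.36 34.77  0.23] turn 41.1 F [-0.02  0.18 -2.92] T [ 0.014  0.037 -0.063] w 0.0634
```

Emit:
move_arm(moves="-0.1 2 0 2.4 6;-0.3 5 0 6 6;-0.6 8.5 0 10 6;-0.8 12 0 14.2 6;-1 15.5 0 18.3 6;-1.3 19 0 22.4 6;-1.5 22 0 26 6;-1.6 24 0 28.3 6")

```text
clock: 35.25
ee_pos: [0.6034, -0.0416, 0.1494]
eef_rot: [3.139, -0.001, 0.041]
ft_force: [0.4, -0.6, -1.9]
width: 0.0631
```

```bash
python3 -c "
from h import *
to(.651,-.1334,.147,-10)"
```

```text
t 35.25 shift cm [4.38 9.37 0.27] turn 12.4 F [ 0.41 -0.61 -1.89] T [-0.068 -0.026  0.018] w 0.0631
```

Emit:
move_arm(moves="0.9 2 0.1 3 6;2 4.3 0.2 6 6;3 6.3 0.2 8.5 6;3.7 8 0.2 10.5 6;4.1 8.9 0.2 11.8 6;4.3 9.3 0.2 12.3 6;4.4 9.4 0.2 12.4 6;4.4 9.4 0.2 12.4 6")

```text
clock: 35.92
ee_pos: [0.6501, -0.1274, 0.147]
eef_rot: [-3.14, 0.001, -0.167]
ft_force: [0.2, 0.7, -3.2]
width: 0.0635
```

```bash
cat > fin.py <<'E'
from h import *
import sys
n=sys.argv[1]
p,d=imaging.read_camera("scene");cv2.imwrite(f"pics/{n}s.png",p)
t,td=imaging.read_camera("top"); np.savez(f"pics/{n}.npz",p=t,d=td,sp=p,sd=d)
w,_=imaging.read_camera("wrist")
to(.651,-.1334,.147,-10); s=monitor.get_state();print(s["ee_pos"],s["eef_rot"])
a=cv2.resize(p[140:340,180:400],None,fx=1.8,fy=1.8);b=cv2.resize(t[80:290,240:480],None,fx=1.65,fy=1.65);c=cv2.resize(w,(360,225))
o=np.zeros((590,796,3),np.uint8);o[:360,:396]=a;o[:346,396:396+396]=b[:346];o[362:587,:360]=c
cv2.imwrite(f"pics/{n}.png",o)
E
python3 fin.py f1
```

```text
t 36.07 shift cm [0.21 0.62 0.01] turn 0.5 F [-0.05  0.33 -2.62] T [-0.053  0.027  0.018] w 0.0632
[ 0.64995106 -0.12695009  0.14715836] [-3.14041291e+00  1.15837186e-03 -1.65914027e-01]
```

View pics/f1.png

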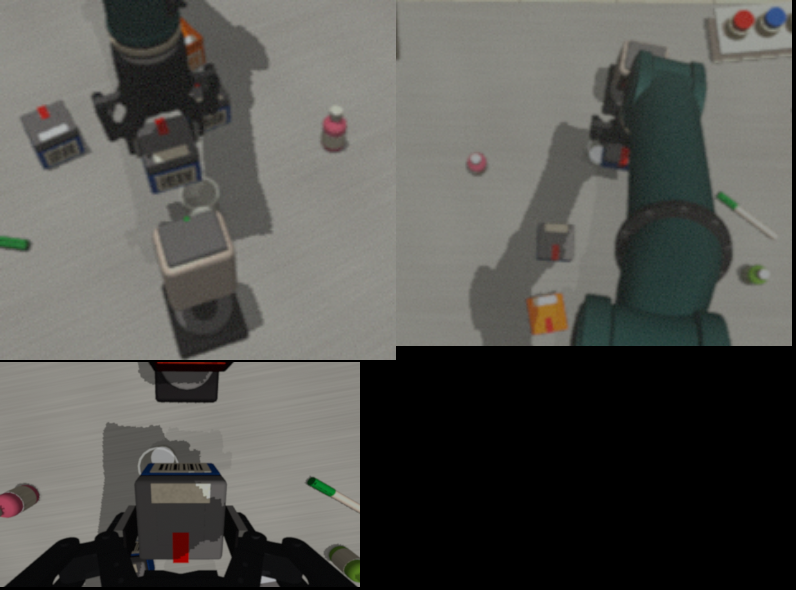

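The label faces the scanner squarely, with the window about 6 px right of case centre in the wrist view. I'm shifting 6 mm in y and checking again.

Emit:
move_arm(moves="0.1 0.2 0 0.3 6;0.2 0.4 0 0.5 6;0.2 0.6 0 0.5 6;0.2 0.6 0 0.5 6;0.2 0.6 0 0.5 6;0.2 0.6 0 0.5 6;0.2 0.6 0 0.5 6;0.2 0.6 0 0.5 6")

```text
clock: 36.73
ee_pos: [0.6514, -0.1351, 0.1473]
eef_rot: [-3.142, 0.0, -0.177]
ft_force: [-1.3, -0.3, -3.6]
width: 0.0629
```

Emit:
move_arm(moves="0 0 0 0 6;0 0 0 0 6;0 0 0 0 6;0 0 0 0 6;0 0 0 0 6;0 0 0 0 6;0 0 0 0 6;0 0 0 0 6")

```text
clock: 37.4
ee_pos: [0.6514, -0.1353, 0.1473]
eef_rot: [3.142, 0.0, -0.177]
ft_force: [0.2, 0.5, -2.5]
width: 0.0634
```

```bash
python3 fin.py f2
python3 - <<'E'
from h import *
f=np.load("pics/f2.npz"); W=pts("scene",f["sd"])
lid=W[(np.hypot(W[...,0]-.648,W[...,1]+.133)<.05)&(W[...,2]>.166)&(W[...,2]<.185)]
print("lid",len(lid),np.median(lid[:,2]),lid.mean(0),cv2.minAreaRect(lid[:,:2].astype(np.float32)))
A=np.c_[lid[:,:2],np.ones(len(lid))]; print("tilt",np.linalg.lstsq(A,lid[:,2],rcond=None)[0][:2])
m=(W[...,2]>.125)&(W[...,2]<.165)&(np.hypot(W[...,0]-.68,W[...,1]+.139)<.035); q=W[m]
print("label face pts",len(q),q.mean(0)); 
if len(q)>20:
  k=np.linalg.svd(q-q.mean(0),full_matrices=False)[2][2]; print("normal",k,np.degrees(np.arctan2(k[1],k[0])))
# wrist: scanner front face
d=imaging.read_camera("wrist")[1]; V=pts("wrist",d)
q=V[(V[...,2]>.1)&(V[...,2]<.19)&(V[...,0]>.72)&(V[...,0]<.8)]
print("scanner front",len(q)); 
if len(q)>50: print(q.mean(0),cv2.minAreaRect(q[:,:2].astype(np.float32)))
for n,(x,y) in dict(C=(.449,-.238),B=(.498,-.018)).items():
  q=W[(np.hypot(W[...,0]-x,W[...,1]-y)<.06)&(W[...,2]>.052)&(W[...,2]<.075)]; print(n,len(q),q.mean(0) if len(q) else "")
E
```

```text
t 37.55 shift cm [-0.07 -0.18  0.03] turn -0.1 F [-0.66 -0.67 -3.26] T [-0.027 -0.004  0.011] w 0.0629
[ 0.65142617 -0.13526129  0.14730483] [ 3.14157680e+00  1.53563795e-05 -1.77103834e-01]
lid 835 0.17606713018709674 [ 0.65667984 -0.13689183  0.17565925] ((0.6514692902565002, -0.13581247627735138), (0.08870803564786911, 0.06565096974372864), 80.47673034667969)
tilt [-0.0456891   0.00970774]
label face pts 328 [ 0.68223843 -0.14198791  0.14531036]
normal [-0.98361708  0.17784471 -0.02947384] 169.75125396898102
scanner front 3456
[ 0.75768357 -0.15346835  0.13166997] ((0.7579490542411804, -0.1534876972436905), (0.06515169143676758, 0.002788049867376685), 80.22230529785156)
C 519 [ 0.45243074 -0.2383315   0.05938363]
B 152 [ 0.51132782 -0.01125772  0.05950912]
```

View pics/f2.png

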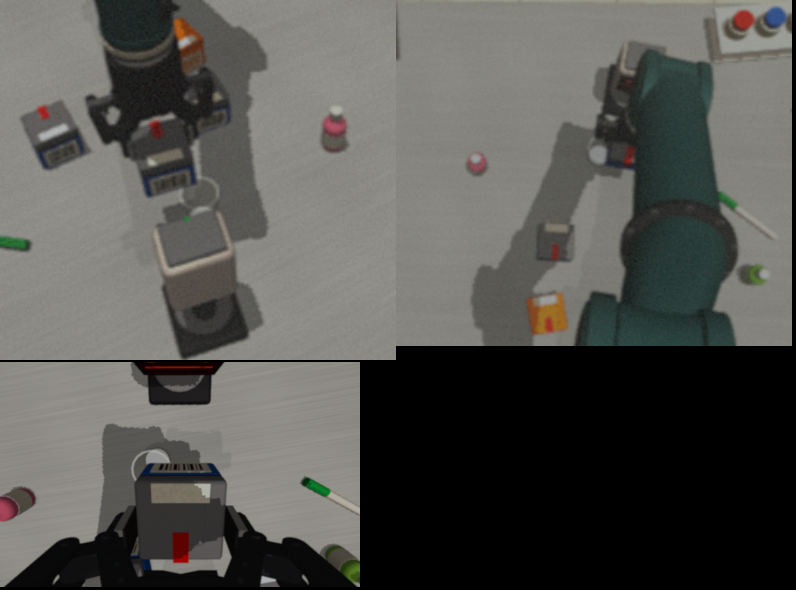

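The final view shows the label facing the window and the beaker, bottles and other cases undisturbed. The gap is about 77 mm, the sideways error 2 mm and the yaw error under 1°. I'm handing in.

```bash
python3 -c "
from h import *
s=monitor.get_state();print(s['clock'],s['ee_pos'],s['width'],abs(s['qd']).max()); print(arm.finish_job())"
```

```text
37.6 [ 0.65141921 -0.13523783  0.14727512] 0.06336705069471855 0.00123823886732405
the job is handed in; nothing more can be done
None
```

The rattling case is the leftmost one from the robot's side, first standing at about (0.49, 0.18). The arm is holding it still in front of the scanner, and I handed the job in at 37.6 s.

- **Finding it:** I lifted each case with a 28 N grip and shook it along x; the two that turned out silent were also shaken along y. The rattling case's wrist moment flipped by about 0.063 N m between x shakes, which matches 200 g moving 30 mm. The right-hand and middle cases showed no shift once the arm had settled. On the right-hand case, early readings taken before the arm settled were ambiguous, so I repeated them.
- **Setting back:** both silent cases went back upright. The wrist camera put them within about 2 mm of where they stood. The right-hand one touched down with a reading of about 15 N, the middle one with almost none.
- **Final pose:** the label is about 77 mm from the window and 2 mm off to the side. It faces the window to within 1° of yaw, at about 137 mm height.
- **Checks that disagreed slightly:** depth fits suggested a tilt of 1.7° from the label face and 2.6° from the lid. The arm's own pose reads level and the picture looks level, so I put this down to depth noise.
- **Partly hidden at the end:** the arm covered most of the middle case in the last view, so its position rests on the check made just after I set it down.

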